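# Culture tube into the three-ring stand

## Task

Take the tall, wide capped tube out of the green wire rack and stand it in the three-ring stand: lower it upright from above through the top and middle rings until the smallest ring at the bottom stops it, then let go. Lower it gently rather than dropping it, and leave the slim tube and the short tube in their places in the rack.

Things in the scene. Friction and masses are not known exactly. Their poses are not given: they have to be found in the camera images.
- tube_mid (a point): The tube to move: upright flat-bottomed glass tube, 36 mm diameter, 170 mm tall, aluminium cap (fixed, flush) over its top 34 mm, about 0.1 kg. Point: its centre, 85 mm above its underside; z up its axis. It stands in a fixed green wire rack with three cells in a row; its upper 75 mm are clear of the rack: grip there, about 30 mm below its top, fingers closing across the row; lift straight up.
- low_ring (a point): Fixed steel three-ring stand on a black base, level coaxial rings shrinking downwards. Point: centre of the lowest ring's upper face, 40 mm above the bench. Inner diameters: lowest 26 mm (stops the tube, whose flat bottom rests on it at this point's height), middle 60 mm (upper face 40 mm above this point), top 76 mm (outer 90, upper face 80 mm above). Rod 66 mm from the axis, ending 88 mm above this point.
- slim_mid (a point): Bystander in the same rack row: slim capped glass tube, 20 mm diameter, 170 mm tall. Point: its centre, 85 mm above its underside. Rack cells are 75 mm apart, 50 mm square; floor 6 mm, top wires 98 mm above the bench.
- short_mid (a point): Bystander in the same rack row: short capped glass tube, 36 mm diameter, 120 mm tall. Point: its centre, 60 mm above its underside. The three tubes stand in the rack's three cells in any order.
Things that resemble listed ones, but are neither listed nor needed, are in the scene too. What is shaped like the part that bears low_ring but purple or turquoise is not meant. Leave any blue look-alike of the part that bears tube_mid alone.

How it is judged:
By the outcome, as a careful person would: the job done as asked, in the order asked, and still so for the second after the job is handed in, with the robot touching nothing.
It also fails if it takes over 40 s, if anything falls off the work surface, if the arm or the gripper's body presses on something with over 40 N, if the wrist force passes 120 N, or if a joint passes its speed limit or range.

## Robot

A 6-joint arm with a two-finger parallel gripper is mounted at the origin on the work surface. World frame = base frame: x ahead of the robot, y to its left, z up, the work surface at z = 0. Lengths are in mm, angles in rad, forces in N, time in s.
With the tool pointing down it reaches from about 325 to 850 mm from the base axis. Payload 4.4 kg.
Tool frame: the origin (TCP) lies between the finger pads; the fingertips stand 22 mm ahead of it and the grasp point (between the pads) lies 3 mm ahead of it (env.finger_overhang is the distance from the TCP to the fingertips, in mm); z points along the fingers, y is the direction in which the jaws open and shut (so a half turn about z gives the same grasp; the last joint's range is limited). The gripper opens to 94 mm and grips with 3 to 60 N. Pads are 16 mm wide; open, the fingers measure 119 mm over their backs; the gripper's body (75 mm by 177 mm) begins 78 mm behind the grasp point.
Start: joints at [-1.452, 0.207, 1.542, -0, 1.393, -0.15], TCP at [152.693, -554.357, 227.447] pointing down, gripper open.
Joint ranges: [-2.73, 2.73], [-0.86, 2.22], [0.23, 2.46], [-1.11, 4.25], [0.08, 2.63], [-2.82, 2.82]. Speed limits (rad/s): [2.79, 2.79, 3.14, 3.14, 3.14, 3.14].

## Interface

Orientations are given as a unit quaternion [w, x, y, z].
In Python, from rig import telemetry, cams, env, look_for, outline_of gives the robot as it stands.
- The arm moves only by the shell command python3 -m creep 'ROWS' [FORCE]. ROWS is JSON, a list of rows, each a list of 7 numbers: the opening, from -1 (shut) to 1 (fully open), so that 0 is half open, then the shift along the tool's x, y, z in cm, then the turn, a rotation vector about the tool's x, y, z in degrees. A call has 1 to 12 rows; each row shifts and turns the commanded pose from where the row before left it, along the tool's axes as they then stand; what a row does not reach is not made up. A row lasts 1/12 s, in which the tool goes at most 41.7 mm and 7.16 degrees, less where a joint would pass 70% of its speed; a pose out of reach is approached as far as the arm can. A call with a gripper value outside its range is refused whole. The fingers move at their own pace and stop on an object; FORCE is the grip in N (left out, the last holds). Time passes only in rows, so rows that do not move let the fingers close. It gives the time, the measured TCP pose, the force and the opening at its end, in the units of the state.
- telemetry.read_state(): the state, without advancing time (a new reading comes with each control period).
- cams.capture(name): name is "side" or "top"; returns the picture (384x512x3 uint8, red, green, blue); there is no depth.
- cams.camera_info(name): a dict with "mtx" (3x3 intrinsics, pixels), "eye" and "attitude" of the camera in the world. Camera axes: x right, y down, z forward; pixel columns grow to the right and rows downward; lengths in mm; the calibration is good to about 2 mm. A picture is of the moment at which its call begins. camera_info takes no time and is no camera call.
- env.job_done(): hands the job in, once; it reports no verdict.
Trained networks look in the newest picture that a camera, given by its name, has taken for a name from the list of things; names that differ only in an ending like _2 or _b are one class to them, and where a whole thing is asked for, a point or a joint stands for the part that bears it (a point fixed in the world has none). Each returns a list of dicts, best first, with "score" (0 to 1); they miss things now and then, are a little off and sometimes report something else, mostly with a low value. They report only what shows in the picture. A call takes as long as a camera call. They do not tell look-alikes from the thing itself.
- look_for(camera, target): "bbox" ([left, top, width, height] in pixels, round what is visible of it).
- outline_of(camera, target): "mask" (384x512 bool, what is visible of it) and "bbox" ([left, top, width, height] in pixels, round what is visible of it).
The state is a dict: "t": time; "joint_positions": joint angles; "qd": joint speeds; "joint_efforts": joint torques, N m; "tcp_pos": TCP position; "tool_rot": TCP orientation; "force": force on the tool from outside, world axes, zero at the start; "ft_torque": the same for the moment, N m; "gripper_width": finger opening in mm.
Only numpy, scipy, OpenCV 4.12 (cv2) and the standard library are available. Lean on these libraries where they do the work, as an engineer would, in place of code of your own. Each camera call takes 0.05 s, during which the arm holds its last target. There are 200 camera calls.

## Working session

There is one attempt and no reset: what is moved stays moved. The work goes in short steps, Python scripts to look and compute and a shell command to move; the robot and the scene stay as the last step left them, time stands still between calls to the robot, and variables do not carry over. Pictures are saved under pics/ and viewed, about 8 in all and at most 12, crops included, and the job is handed in when it is done.

```bash
ls; mkdir -p pics; python3 - <<'E'
from rig import telemetry,cams,env,look_for
import cv2,numpy as np
ims=[]
for n in("side","top"):
    im=cams.capture(n); cv2.imwrite(f"pics/{n}0.png",im[...,::-1])
    c=cams.camera_info(n); print(n,c)
    for t in("tube_mid","low_ring","slim_mid","short_mid"):
        print(t,[(round(d["score"],2),np.round(d["bbox"]).tolist()) for d in look_for(n,t)][:4])
print(telemetry.read_state())
E
```

```text
pics
side {'mtx': array([[436.19143469,   0.        , 257.56616247],
       [  0.        , 436.19143469, 184.75084646],
       [  0.        ,   0.        ,   1.        ]]), 'eye': array([288.77097084, 632.17997951, 892.30234626]), 'attitude': array([ 0.04434209, -0.15329836,  0.93037168, -0.33006352])}
tube_mid [(0.92, [280.0, 92.0, 19.0, 60.0]), (0.76, [277.0, 62.0, 17.0, 47.0])]
low_ring [(0.96, [265.0, 218.0, 80.0, 84.0]), (0.95, [216.0, 321.0, 97.0, 63.0]), (0.55, [169.0, 235.0, 76.0, 79.0])]
slim_mid [(0.61, [262.0, 87.0, 9.0, 49.0])]
short_mid [(0.8, [237.0, 87.0, 12.0, 42.0])]
top {'mtx': array([[378.22896347,   0.        , 257.98370502],
       [  0.        , 378.22896347, 186.59071835],
       [  0.        ,   0.        ,   1.        ]]), 'eye': array([ 373.17529703,   20.68010223, 1137.68037849]), 'attitude': array([ 0.03528696, -0.69621705,  0.71581182, -0.04062135])}
tube_mid [(0.84, [369.0, 162.0, 38.0, 22.0])]
low_ring [(0.82, [102.0, 215.0, 54.0, 55.0]), (0.73, [191.0, 220.0, 47.0, 54.0]), (0.62, [158.0, 159.0, 41.0, 46.0])]
slim_mid [(0.73, [335.0, 154.0, 20.0, 20.0])]
short_mid [(0.47, [340.0, 132.0, 24.0, 18.0])]
{'t': 0.5, 'joint_positions': array([-1.45249422e+00,  2.06608866e-01,  1.54153561e+00, -4.95526263e-05,
        1.39350450e+00, -1.50506536e-01]), 'qd': array([-9.40203392e-05, -1.51203066e-03, -2.08274889e-03,  9.00047688e-04,
        9.62374507e-04,  6.48613378e-04]), 'joint_efforts': array([-2.45330830e-04, -3.70487666e+01, -2.81436682e+01,  6.98346505e-02,
        2.88286759e-02, -4.40264000e-05]), 'tcp_pos': array([ 152.67813733, -554.33881145,  227.42471101]), 'tool_rot': array([-2.85498815e-05,  9.90980742e-01,  1.34004359e-01, -2.39312255e-05]), 'force': array([-0.25421093,  1.01712856, -0.30470899]), 'ft_torque': array([-0.01922963,  0.03692186,  0.01973653]), 'gripper_width': 94.15933328347525}
```

```bash
python3 - <<'E'
import cv2,numpy as np
a=cv2.imread("pics/side0.png");b=cv2.imread("pics/top0.png")
a=np.vstack([cv2.resize(a[40:240,150:350],(400,400)),cv2.resize(a[200:384,150:350],(400,200*184//100//1))[:200]]) if 0 else cv2.resize(a[40:384,140:360],(384,600))
b=cv2.resize(b[100:290,90:420],None,fx=1.26,fy=1.26)
c=np.zeros((600,800,3),np.uint8);c[:,:384]=a;c[:b.shape[0],384:384+b.shape[1]]=b[:,:416]
cv2.imwrite("pics/c0.png",c)
E
```

```text
(no output)
```

View pics/c0.png

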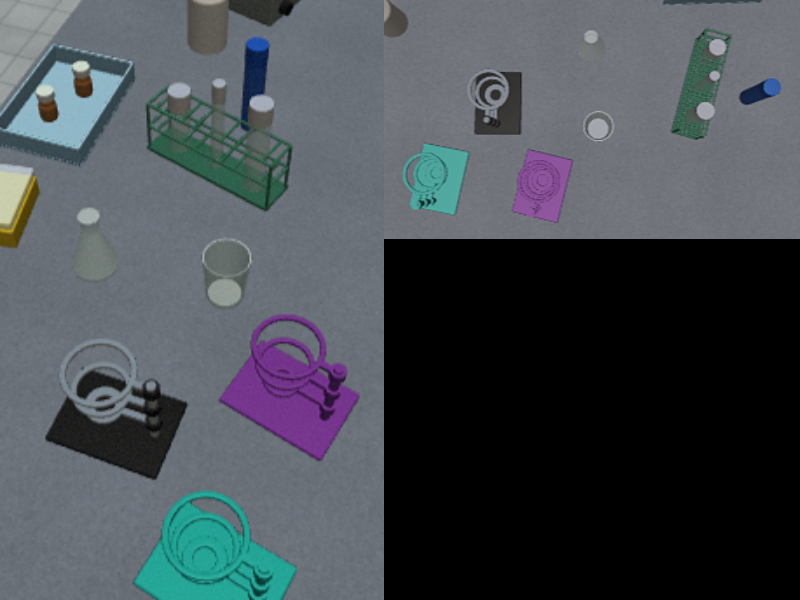

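View pics/top0.png

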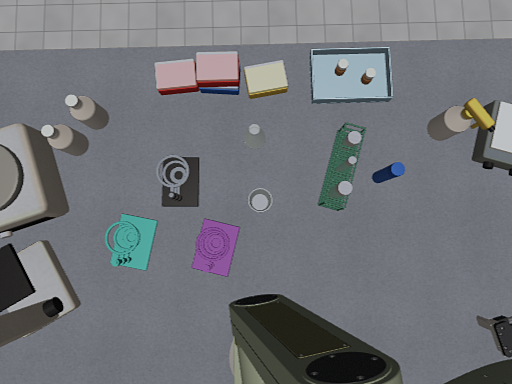

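```bash
cat > h.py <<'E'
from rig import cams
import numpy as np
from scipy.spatial.transform import Rotation as R
def cam(n):
    c=cams.camera_info(n); return c["mtx"],np.array(c["eye"]),R.from_quat(c["attitude"],scalar_first=True)
def at_z(n,uv,z):
    K,e,r=cam(n); d=r.apply(np.linalg.solve(K,[*uv,1])); return e+d*(z-e[2])/d[2]
def proj(n,p):
    K,e,r=cam(n); q=K@r.inv().apply(np.asarray(p,float)-e); return q[:2]/q[2]
def tri(a,b):
    A=[];y=[]
    for n,uv in(("side",a),("top",b)):
        K,e,r=cam(n); d=r.apply(np.linalg.solve(K,[*uv,1]));d/=np.linalg.norm(d);P=np.eye(3)-np.outer(d,d);A.append(P);y.append(P@e)
    return np.linalg.lstsq(np.vstack(A),np.hstack(y),rcond=None)[0]
E
python3 - <<'E'
from h import *
import cv2
a=cv2.imread("pics/side0.png");b=cv2.imread("pics/top0.png")
for k,s,t in(("tall",(289.6,98.5),(345,187.5)),("short",(242.5,91.5),(354.5,137)),("slim",(265.5,88),(352,160)),("topring",(196.7,254.5),(172,171.5))):
    print(k,tri(s,t).round())
print(at_z("side",(289.6,98.5),176),at_z("top",(345,187.5),176))
print(at_z("side",(196.7,254.5),117),at_z("top",(172,171.5),117))
f=lambda i,x,y,w,h,s:cv2.resize(i[y:y+h,x:x+w],None,fx=s,fy=s,interpolation=2)
L=np.vstack([f(a,225,75,80,60,5),f(a,160,225,80,60,5)]);Rr=np.vstack([f(b,305,115,80,60,5),f(b,140,145,80,60,5)])
Rr[:300]=f(b,310,120,60,90,300/90.)[:300,:].repeat(1,0) if 0 else cv2.resize(b[118:214,296:424],(400,300),interpolation=2)
cv2.imwrite("pics/c1.png",np.hstack([L,Rr]))
E
```

```text
tall [ 469. -210.  177.]
short [ 611. -256.  126.]
slim [ 540. -233.  174.]
topring [531. 245. 115.]
[ 469.44027629 -211.80831028  176.        ] [ 468.30196763 -210.68812424  176.        ]
[530.91202793 245.80887023 117.        ] [530.82820705 244.24597868 117.        ]
```

View pics/c1.png

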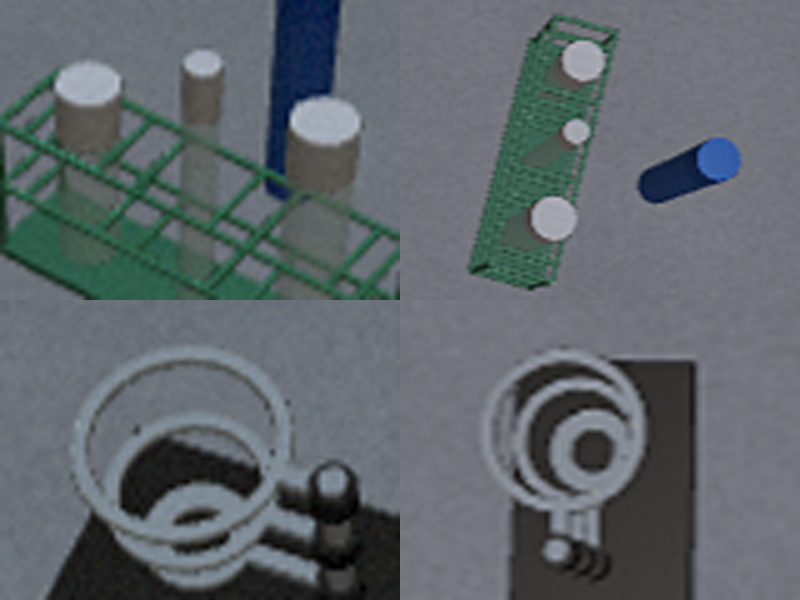

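The pictures show the black-based steel stand, with its top ring at top (172.8, 171). The tall tube is the rack's near-robot end cell, with its cap at top (345, 188) and side (290, 99). Triangulation puts the cap at z≈177, which matches the expected 176, and the short tube's cap at 126. I'm setting out now.

```bash
python3 -m creep '[[1,0,0,-1,0,0,6.7],[1,0,0,-1,0,0,6.7],[1,0,0,-1,0,0,6.7],[1,0,0,-1,0,0,6.7],[1,0,0,-1,0,0,6.7]]' 20
python3 -m creep '[[1,1.6,-3.5,0,0,0,0],[1,1.6,-3.5,0,0,0,0],[1,1.6,-3.5,0,0,0,0],[1,1.6,-3.5,0,0,0,0],[1,1.6,-3.5,0,0,0,0],[1,1.6,-3.5,0,0,0,0],[1,1.6,-3.5,0,0,0,0],[1,1.6,-3.5,0,0,0,0],[1,1.6,-3.5,0,0,0,0],[1,1.6,-3.5,0,0,0,0],[1,1.6,-3.5,0,0,0,0],[1,0,0,0,0,0,0]]'
python3 - <<'E'
from h import *
from rig import telemetry
im=cams.capture("side")
s=telemetry.read_state();r=R.from_quat(s["tool_rot"],scalar_first=True)
print(s["tcp_pos"],r.as_matrix().round(3))
for p in((468.5,-211,176),):print("rem cm",r.inv().apply(np.array(p)-s["tcp_pos"])/10)
ring=[at_z("side",(196.4,253.6),118),at_z("top",(172.8,171),118),at_z("top",(178.6,175),40)];print(ring)
print("blue",tri((286.5,66),(397,169.5)))
for n in("side","top"):
  print(n,proj(n,(468.5,-211,176)),proj(n,(531,245,120)))
E
```

```text
t: 0.92
tcp_pos: [152.7, -554.3, 277.9]
tool_rot: [-0.0, 0.987, -0.16, -0.0]
force: [-0.0, -0.3, -0.8]
gripper_width: 94.1
t: 1.92
tcp_pos: [443.1, -238.1, 277.7]
tool_rot: [-0.001, 0.988, -0.154, 0.001]
force: [-0.3, -0.9, -0.2]
gripper_width: 94.3
[ 441.29825121 -240.47071951  277.58104875] [[ 0.952 -0.305  0.   ]
 [-0.305 -0.952  0.   ]
 [ 0.    -0.    -1.   ]]
rem cm [ 1.68865162 -3.63254496 10.15995826]
[array([531.99135974, 244.60042343, 118.        ]), array([531.9888767, 241.8495946, 118.       ]), array([531.85335276, 241.87879796,  40.        ])]
blue [ 514.37861404 -350.05289498  167.84688042]
side [289.87300921  98.78026832] [196.68571926 253.40340359]
top [345.11742879 187.41978689] [171.47840716 171.28242434]
```

```bash
python3 -m creep '[[1,0.85,-1.8,0,0,0,0],[1,0.85,-1.8,0,0,0,0],[1,0,0,2,0,0,0],[1,0,0,2,0,0,0],[1,0,0,2,0,0,0],[1,0,0,1,0,0,0],[1,0,0,0,0,0,0]]'
python3 - <<'E'
from h import *
from rig import telemetry
import cv2
s=telemetry.read_state();print(s["tcp_pos"])
a=cams.capture("side");b=cams.capture("top")
cv2.imwrite("pics/c2.png",np.hstack([cv2.resize(a[50:170,220:340],(400,400)),cv2.resize(b[110:230,290:410],(400,400))])[...,::-1])
E
```

```text
t: 2.55
tcp_pos: [464.6, -214.0, 204.6]
tool_rot: [-0.001, 0.987, -0.158, -0.003]
force: [0.0, -0.4, -0.7]
gripper_width: 93.9
[ 464.60840918 -213.9990534   204.58488985]
```

View pics/c2.png

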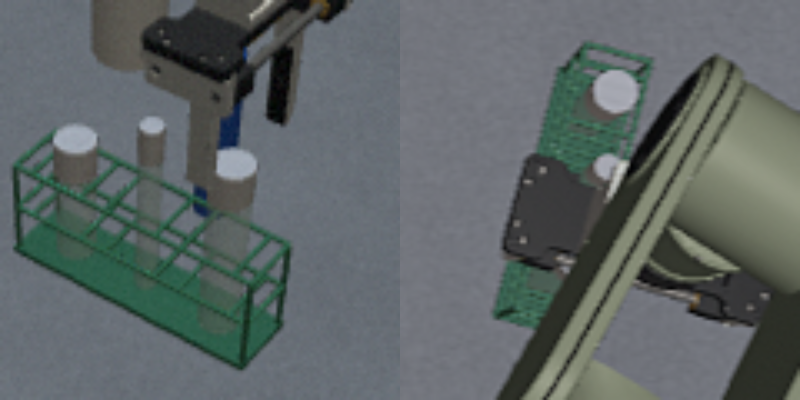

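The fingers straddle the tall tube: its cap is at crop (235, 163), with the fingertips at (203, 180) and (283, 115). Small correction, then down and grip.

```bash
python3 -m creep '[[1,0.15,-0.2,0,0,0,0],[1,0.15,-0.2,0,0,0,0],[1,0,0,1.4,0,0,0],[1,0,0,1.4,0,0,0],[1,0,0,1.4,0,0,0],[1,0,0,1.2,0,0,0],[1,0,0,0,0,0,0],[1,0,0,0,0,0,0]]'
python3 -m creep '[[-1,0,0,0,0,0,0],[-1,0,0,0,0,0,0],[-1,0,0,0,0,0,0],[-1,0,0,0,0,0,0],[-1,0,0,0,0,0,0],[-1,0,0,0,0,0,0],[-1,0,0,0,0,0,0],[-1,0,0,0,0,0,0],[-1,0,0,0,0,0,0],[-1,0,0,0,0,0,0],[-1,0,0,0,0,0,0],[-1,0,0,0,0,0,0]]' 20
```

```text
t: 3.32
tcp_pos: [471.3, -211.2, 153.8]
tool_rot: [0.0, 0.988, -0.157, 0.0]
force: [0.5, 0.2, -0.9]
gripper_width: 93.9
t: 4.32
tcp_pos: [471.0, -211.2, 153.4]
tool_rot: [-0.0, 0.988, -0.157, -0.0]
force: [0.9, 0.5, -0.1]
gripper_width: 35.3
```

```bash
python3 -m creep '[[-1,0,0,-0.5,0,0,0],[-1,0,0,-1,0,0,0],[-1,0,0,-1.5,0,0,0],[-1,0,0,-1.5,0,0,0],[-1,0,0,-1.5,0,0,0],[-1,0,0,-1.5,0,0,0],[-1,0,0,-1.5,0,0,0],[-1,0,0,-2,0,0,0],[-1,0,0,-2,0,0,0],[-1,0,0,-2,0,0,0],[-1,0,0,-2,0,0,0],[-1,0,0,0,0,0,0]]'
python3 - <<'E'
from h import *
from rig import telemetry
import cv2
a=cams.capture("side");s=telemetry.read_state();p=s["tcp_pos"];r=R.from_quat(s["tool_rot"],scalar_first=True)
print(p,"bot",proj("side",p-[0,0,147.4]),r.inv().apply(np.array([532,243.2,p[2]])-p)/10, s["joint_positions"])
cv2.imwrite("pics/s3.png",a[...,::-1])
E
```

```text
t: 5.32
tcp_pos: [473.1, -212.6, 329.3]
tool_rot: [0.002, 0.988, -0.157, 0.005]
force: [-0.2, -0.5, -0.1]
gripper_width: 35.6
[ 472.27585974 -212.08509488  326.72323465] bot [288.6434561   97.14991647] [ -8.46562142 -45.13125532  -0.13398771] [-5.89371088e-01  1.80379782e-02  1.54670641e+00  1.47438675e-05
  1.57023152e+00  1.29729192e+00]
```

View pics/s3.png

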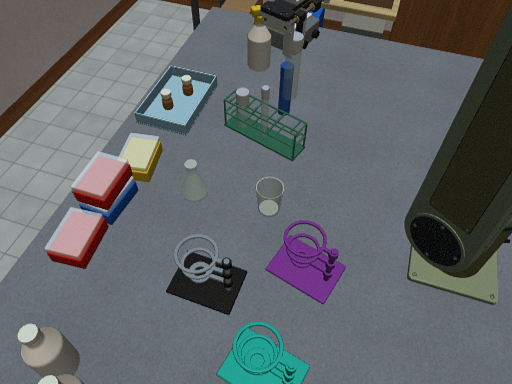

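The tube is hanging clear of the rack, with its bottom at about (289, 97), and the other two are still in place. Carrying it across.

```bash
python3 -m creep '[[-1,-0.3,-1.5,0,0,0,0],[-1,-0.5,-2.8,0,0,0,0],[-1,-0.6,-3,0,0,0,0],[-1,-0.6,-3,0,0,0,0],[-1,-0.6,-3,0,0,0,0],[-1,-0.6,-3,0,0,0,0],[-1,-0.6,-3,0,0,0,0],[-1,-0.6,-3,0,0,0,0],[-1,-0.6,-3,0,0,0,0],[-1,-0.6,-3,0,0,0,0],[-1,-0.6,-3,0,0,0,0],[-1,-0.5,-3,0,0,0,0]]'
python3 -m creep '[[-1,-0.6,-3,0,0,0,0],[-1,-0.6,-3,0,0,0,0],[-1,-0.6,-2,0,0,0,0],[-1,-0.3,-1,0,0,0,0],[-1,0,0,0,0,0,0],[-1,0,0,0,0,0,0]]'
cat > chk.py <<'E'
from h import *
from rig import telemetry
import cv2,sys
a=cams.capture("side");b=cams.capture("top");s=telemetry.read_state();p=s["tcp_pos"];r=R.from_quat(s["tool_rot"],scalar_first=True)
print(p,s["force"],"tilt",r.as_matrix()[:,2].round(4),"bot",proj("side",p-[0,0,147.4]),proj("top",p-[0,0,147.4]),"rem",r.inv().apply(np.array([532,243.2,p[2]])-p)/10)
cv2.imwrite(sys.argv[1],np.hstack([cv2.resize(a[170:310,140:280],(400,400)),cv2.resize(b[110:230,110:230],(400,400))])[...,::-1])
E
python3 chk.py pics/c4.png
```

```text
t: 6.37
tcp_pos: [512.8, 137.1, 321.7]
tool_rot: [0.0, 0.988, -0.157, -0.001]
force: [-0.0, -0.2, -1.2]
gripper_width: 35.8
t: 6.87
tcp_pos: [521.4, 227.1, 322.3]
tool_rot: [0.001, 0.988, -0.157, -0.001]
force: [-0.4, -0.3, -0.4]
gripper_width: 35.5
[521.78533215 226.29619931 322.96844261] [ 0.59766735  0.02236477 -0.82849263] tilt [-8.e-04 -1.e-03 -1.e+00] bot [202.34919147 232.23756546] [173.99891374 171.44494956] rem [ 0.443198   -1.92466842 -0.00248308]
```

View pics/c4.png

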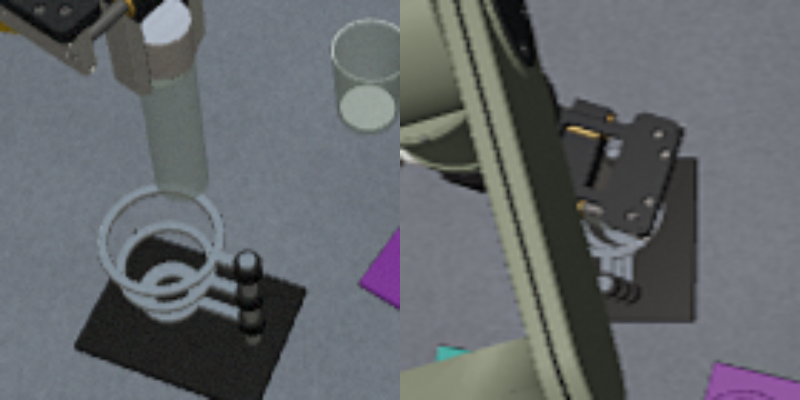

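```bash
python3 -m creep '[[-1,0.35,-0.95,0,0,0,0],[-1,0.35,-0.95,0,0,0,0],[-1,0,0,0,0,0,0],[-1,0,0,1,0,0,0],[-1,0,0,1,0,0,0],[-1,0,0,1,0,0,0],[-1,0,0,1,0,0,0],[-1,0,0,0,0,0,0],[-1,0,0,0,0,0,0]]'
python3 chk.py pics/c5.png
```

```text
t: 7.72
tcp_pos: [533.6, 243.2, 281.8]
tool_rot: [0.001, 0.988, -0.157, -0.001]
force: [-0.4, -0.3, -0.3]
gripper_width: 35.9
[534.57750364 243.51424998 283.66539565] [ 0.21430702 -0.2696255  -0.74052805] tilt [ 4.e-04  1.e-04 -1.e+00] bot [194.58534408 248.13516134] [170.68339075 169.04513458] rem [-2.35232732e-01  1.09946938e-01 -1.14788117e-04]
```

View pics/c5.png

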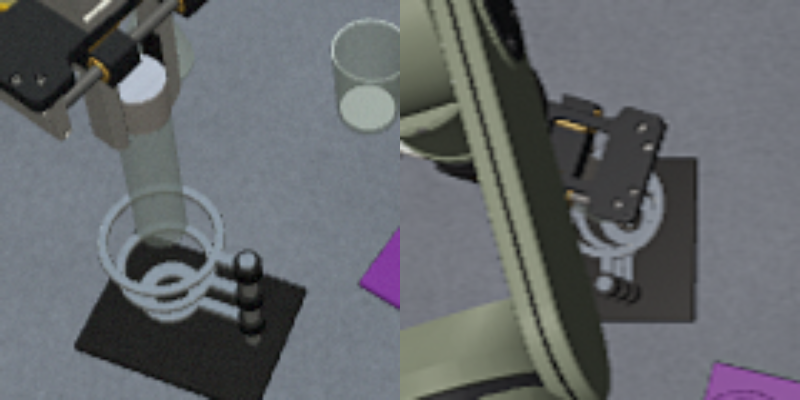

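The tube's bottom, at crop (160, 226), is centred over the top ring at (161, 240). Lowering.

```bash
python3 -m creep '[[-1,0,0,0.5,0,0,0],[-1,0,0,0.8,0,0,0],[-1,0,0,0.8,0,0,0],[-1,0,0,0.8,0,0,0],[-1,0,0,0.8,0,0,0],[-1,0,0,0.8,0,0,0],[-1,0,0,0.8,0,0,0],[-1,0,0,0.8,0,0,0],[-1,0,0,0.8,0,0,0],[-1,0,0,0.6,0,0,0],[-1,0,0,0,0,0,0],[-1,0,0,0,0,0,0]]'
python3 chk.py pics/c6.png
```

```text
t: 8.82
tcp_pos: [534.2, 243.4, 207.9]
tool_rot: [0.0, 0.988, -0.157, -0.0]
force: [0.3, 0.1, -0.2]
gripper_width: 35.8
[534.85737377 243.64398046 208.98670287] [-0.3973605   0.36021561 -1.64304928] tilt [ 1.e-03  3.e-04 -1.e+00] bot [197.73778598 266.27276359] [176.45346073 172.94296486] rem [-0.25781286  0.13095598 -0.00031012]
```

View pics/c6.png

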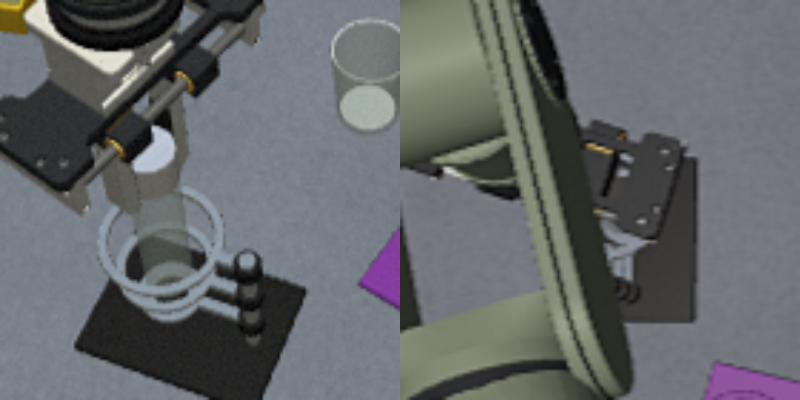

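The tube is inside the top and middle rings, clear of both and centred over the lowest. Going down gently while watching the force.

```bash
python3 -m creep '[[-1,0,0,0.3,0,0,0],[-1,0,0,0.3,0,0,0],[-1,0,0,0.3,0,0,0],[-1,0,0,0.3,0,0,0],[-1,0,0,0.3,0,0,0],[-1,0,0,0.1,0,0,0],[-1,0,0,0.1,0,0,0],[-1,0,0,0,0,0,0],[-1,0,0,0,0,0,0]]'
python3 -m creep '[[-1,0,0,0.1,0,0,0],[-1,0,0,0.1,0,0,0],[-1,0,0,0,0,0,0],[-1,0,0,0,0,0,0]]'
```

```text
t: 9.67
tcp_pos: [534.5, 243.5, 191.5]
tool_rot: [-0.0, 0.988, -0.157, 0.0]
force: [-0.0, 0.4, -1.3]
gripper_width: 35.7
t: 10.0
tcp_pos: [534.4, 243.5, 189.4]
tool_rot: [0.0, 0.988, -0.157, -0.0]
force: [-0.4, 0.5, -1.5]
gripper_width: 35.7
```

```bash
python3 -m creep '[[-1,0,0,0.1,0,0,0],[-1,0,0,0,0,0,0],[-1,0,0,0,0,0,0]]'
python3 -m creep '[[-1,0,0,0.1,0,0,0],[-1,0,0,0,0,0,0],[-1,0,0,0,0,0,0]]'
```

```text
t: 10.25
tcp_pos: [534.4, 243.5, 188.4]
tool_rot: [0.0, 0.988, -0.157, -0.0]
force: [0.2, -0.2, -0.7]
gripper_width: 35.7
t: 10.5
tcp_pos: [534.4, 243.5, 187.4]
tool_rot: [-0.0, 0.988, -0.157, -0.0]
force: [-0.4, 0.7, -1.0]
gripper_width: 35.7
```

```bash
python3 -m creep '[[-1,0,0,0.1,0,0,0],[-1,0,0,0,0,0,0],[-1,0,0,0,0,0,0]]'
python3 -m creep '[[-1,0,0,0.05,0,0,0],[-1,0,0,0,0,0,0],[-1,0,0,0,0,0,0]]'
```

```text
t: 10.75
tcp_pos: [534.7, 243.5, 187.4]
tool_rot: [-0.0, 0.988, -0.157, 0.0]
force: [-0.4, -0.8, 4.2]
gripper_width: 35.6
t: 11.0
tcp_pos: [534.8, 243.6, 187.3]
tool_rot: [-0.0, 0.988, -0.157, 0.001]
force: [-1.3, -1.5, 6.4]
gripper_width: 36.0
```

Contact came at TCP z=187.4, exactly the predicted height. Releasing.

```bash
python3 -m creep '[[-0.15,0,0,0,0,0,0],[-0.1,0,0,0,0,0,0],[0,0,0,0,0,0,0],[0.3,0,0,0,0,0,0],[0.6,0,0,0,0,0,0],[0.9,0,0,0,0,0,0],[0.9,0,0,0,0,0,0],[0.9,0,0,0,0,0,0]]'
python3 -m creep '[[0.9,0,0,-0.5,0,0,0],[0.9,0,0,-1,0,0,0],[0.9,0,0,-1.5,0,0,0],[0.9,0,0,-2,0,0,0],[0.9,0,0,-2.5,0,0,0],[0.9,0,0,-2.5,0,0,0],[0.9,0,0,-2.5,0,0,0],[0.9,0,0,-2.5,0,0,0],[0.9,0,0,0,0,0,0],[0.9,0,0,0,0,0,0]]'
python3 chk.py pics/c7.png; python3 - <<'E'
from h import *
import cv2
a=cams.capture("side");c=cv2.imread("pics/c7.png");c[:,400:]=cv2.resize(a[70:170,215:315],(400,400))[...,::-1];cv2.imwrite("pics/c8.png",c)
print(proj("side",(532,243.2,210)))
E
```

```text
t: 11.67
tcp_pos: [534.4, 243.5, 185.8]
tool_rot: [0.0, 0.988, -0.157, -0.0]
force: [-0.1, -0.5, -0.6]
gripper_width: 77.1
t: 12.5
tcp_pos: [535.5, 243.9, 338.9]
tool_rot: [-0.001, 0.988, -0.157, 0.003]
force: [-0.5, 0.6, -0.7]
gripper_width: 89.1
[533.92253486 243.36318623 335.09325999] [ 0.42400736 -0.6854078  -0.87835849] tilt [-1.4e-03 -4.0e-04 -1.0e+00] bot [192.39475564 234.20430099] [166.21525791 166.18941876] rem [-0.17767031  0.07523884  0.00027663]
[192.21208102 227.93342743]
```

View pics/c8.png

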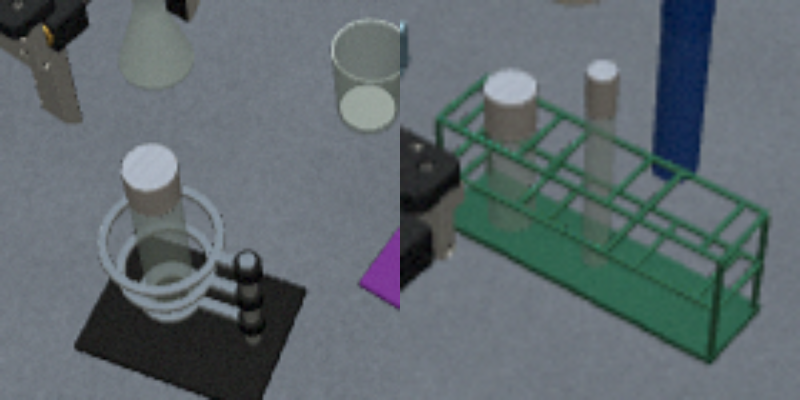

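The tube stands upright in the stand. Its cap is at crop (151, 167), which is side pixel (192.9, 228.5), against a predicted (192.2, 227.9). The slim and short tubes are still in the rack.

```bash
python3 -c "
from rig import env
print(env.job_done())"
```

```text
the job is handed in; nothing more can be done
None
```

I moved the tall, wide capped tube from the green rack into the steel three-ring stand on the black base. I lowered it through the top and middle rings onto the lowest one, released it and handed the job in. The arm was done at about 12.6 s of the 40 s.

- **Seating:** the tube touched the lowest ring at TCP z = 187.4 mm, exactly the height I predicted. The contact force stayed at about 6 N.
- **Last picture:** the tube stands upright, with its cap within 1 pixel of where it should be. The gripper was about 150 mm above where it let go, touching nothing.
- **Other tubes:** the slim and short tubes are still in their rack cells.
- **Disagreements:** the two cameras differed by about 3 mm on the ring's centre, so I used the average. In the top view the detector marked the blue look-alike as the tube, so I found the real one from its cap height. After that, no check failed.

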